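Set the stop cam low and feed the dish carriage home

TASK

Bring the dish over the microscope's lens: first push the orange peg round until the stop cam is at its low point towards the carriage's steel nose (the lever then points straight away from the carriage), and only after that push the carriage by its blue tab forward until it is fully home. Only push, with the fingers: do not pinch the peg or the tab, do not lift the dish out of its nest, leave the cam low, and do not disturb the vials and other things standing about.

Things in the scene. Friction and masses are not known exactly. Their poses are not given: they have to be found in the camera images.
- stage: white microscope feed stage, fixed: a box 270 (x) x 240 (y) x 50 mm high. Origin: centre of its underside, on the bench; its +x axis is the carriage's forward direction (roughly away from the robot), z up. On the deck (z 50) are the carriage between two low aluminium rails (inner faces at y +-47, tops 62 above the bench) at the -x end and the stop cam at the +x end
- carriage (a joint): travel of the carriage along the stage's +x (m): 0 = back (start), 0.040 = fully home on its end stop. Friction about 1.5 N; stays where left. A black plate 70 (x) x 92 mm (y), top 66 mm above the bench, with a steel nose 36 long, 40 wide in front and a blue upright tab at its rear edge. The nose runs into the cam and stops the carriage up to 24 mm short unless the cam is near its low point
- tab_top (a point): middle of the top edge of the push tab's rear (-x) face, 105 mm above the bench; the tab is a blue plate 60 mm wide (stage y), 8 mm thick (it extends forward from this point), its free face reaches from 66 to 105 above the bench. At carriage 0 this point is at x -107.5, y 0 of the stage
- cam (a joint): angle of the stop cam (rad, counter-clockwise from above positive). 0 = high point and lever towards the carriage; +3.14 and -3.14 both = low point towards the carriage, lever along the stage's +x. No stop at the low point (end stops at +-4.2). Starts between -1.84 and 1.84. Friction 0.15 N m, 3.3 N at the peg; stays where left; the carriage cannot push it round
- cam_axis (a point): on the cam's vertical turning axis, 70 mm above the bench, at x 55, y 0 of the stage. The cam is an aluminium disc of diameter 56 mm, 56 to 68 above the bench, set 12 off the axis towards the lever: its edge is 16 from the axis at the low point (orange dot), 40 at the high point. A dark lever 14 wide on top (68 to 76 above the bench) reaches 54 from the axis over the high point
- peg_top (a point): centre of the top of the orange peg at the lever's end: upright pin, diameter 12 mm, standing 30 mm above the lever (76 to 106 above the bench), 46 from the cam's axis
- nest (a point): middle of the carriage's dish nest, on the plate's top surface (66 mm above the bench); its fences are 6 mm high
- dish: white-lidded clear sample dish, diameter 50 mm, 15 mm high, 30 g, loose in the carriage's nest and carried along by it. Origin: centre of its underside
- vial_blue: capped amber vial, blue cap, diameter 23 mm, 44 mm high, standing loose on the stage's deck near its left (+y) edge. Origin: centre of its underside
- vial_white: capped amber vial, white cap, diameter 23 mm, 44 mm high, standing loose on the stage's deck near its right (-y) edge. Origin: centre of its underside
- reagent_box: pink and white carton 60 x 90 x 45 mm, loose on the bench. Origin: centre of its underside
- tip_rack: blue pipette tip rack 75 x 110 x 57 mm, loose on the bench. Origin: centre of its underside
- beaker: small glass beaker, diameter 54 mm, 70 mm high, loose on the bench. Origin: centre of its underside
- timer: white lab timer 65 x 65 x 20 mm, loose on the bench. Origin: centre of its underside
Things that resemble listed ones, but are neither listed nor needed, are in the scene too. Leave any red or turquoise look-alike of the dish alone.

How it is judged:
On the way, in this order (a step that is already met when the one before it is completed fails the run):
1. the cam is at its low point (within 0.3 rad) while the carriage is still back (less than 12 mm forward) ((value of joint cam between 2.84 and 3.44 rad or value of joint cam between -3.44 and -2.84 rad) and value of joint carriage below 0.012 m), for 0.2 s.
2. the carriage is pushed fully home (within 2 mm) ((value of joint cam between 2.84 and 3.44 rad or value of joint cam between -3.44 and -2.84 rad) and value of joint carriage above 0.038 m), for 0.2 s.
At the end, for the whole second after the job is handed in: cam within 0.3 rad of its low point, carriage within 2 mm of fully home and at rest, the dish lying flat in its nest (within 6 mm of its middle) (all of step 2 and horizontal distance between dish and nest below 0.006 m and z of dish in the frame of nest below 0.004 m and angle between dish's own z axis and vertical below 0.1 rad and linear speed of dish below 0.01 m/s and velocity of joint carriage below 0.005 m/s); the robot touches nothing.
It fails at once if the peg is pinched (it stands between the finger pads while they press on it) (horizontal distance between the grasp point and peg_top below 0.007 m and z of the grasp point in the frame of peg_top below 0.01 m and contact force between the fingers and stage above 1 N).
It fails at once if the tab is pinched (it stands between the finger pads while they press on it) (x of the grasp point in the frame of tab_top between 0.001 and 0.007 m and y of the grasp point in the frame of tab_top between -0.03 and 0.03 m and z of the grasp point in the frame of tab_top below 0.01 m and contact force between the fingers and stage above 1 N).
It fails at once if the stage is pressed with the arm or the gripper's body instead of the fingers (contact force between the arm and stage above 5 N).
It fails at once if the dish is lifted more than 12 mm out of its nest (z of dish in the frame of nest above 0.012 m).
It fails at once if a bystander is shifted more than 20 mm or tipped over (distance of any of vial_blue, vial_white, reagent_box, tip_rack, beaker, timer from where it was at the start of the episode above 0.02 m or angle between any of vial_blue, vial_white, reagent_box, tip_rack, beaker, timer's own z axis and vertical above 0.5 rad).
It also fails if it takes over 54 s, if anything falls off the work surface, if the arm or the gripper's body presses on something with over 40 N, if the wrist force passes 120 N, or if a joint passes its speed limit or range.

ROBOT

A 7-joint arm with a two-finger parallel gripper is mounted at the origin on the work surface. World frame = base frame: x ahead of the robot, y to its left, z up, the work surface at z = 0. Lengths are in m, angles in rad, forces in N, time in s.
With the tool pointing down it reaches from about 0.4 to 0.875 m from the base axis. Payload 6.5 kg.
Tool frame: the origin (TCP) lies midway between the tips of the shut fingers; the grasp point (between the pads) lies 19 mm behind it; z points along the fingers, x is the direction in which the jaws open and shut, and the axes are right-handed (so a half turn about z gives the same grasp; the last joint's range is limited). The gripper opens to 88 mm and grips with 3 to 60 N. Pads are 18 mm wide; open, the fingers measure 123 mm over their backs; the gripper's body (75 mm by 187 mm) begins 45 mm behind the grasp point.
Start: joints at [-1.406, 0.536, -0.004, 1.538, 0.003, 1.067, -0.071], TCP at [0.149, 0.633, 0.239] pointing down, gripper open.
Joint ranges: [-2.7, 2.7], [-0.37, 2.16], [-1.27, 1.26], [0.24, 2.4], [-1.31, 4.45], [0.19, 1.91], [-2.76, 2.76]. Speed limits (rad/s): [2.39, 2.39, 3.14, 3.14, 3.14, 3.14, 3.14].

INTERFACE

Orientations are given as a unit quaternion [w, x, y, z].
In Python, from cell import robot gives the robot as it stands.
- The arm moves only by the tool send_rows, never from a script. Its argument "targets" is a list of rows, each a list of 2 entries, a list of its own where there are three numbers: the shift along the tool's x, y, z scaled (see below), then the turn, a rotation vector about the tool's x, y, z scaled (see below). In form: [[[tx, ty, tz], [rx, ry, rz]], ...]. A call has 1 to 12 rows; each row is the pose to reach, as a shift and turn from the pose measured when the call began, along the tool's axes at that moment; what a row does not reach only later rows make up. The controller multiplies each number of a shift by 25 cm and each number of a turn by 30 degrees. A row lasts 1/8 s, in which the tool goes at most 62.5 mm and 10.7 degrees, less where a joint would pass 70% of its speed; a pose out of reach is approached as far as the arm can. A call with a number of a shift or a turn outside -1 to 1 is refused whole. A call with a gripper value outside its range is refused whole. "hand" is the opening, from 0 (shut) to 1 (fully open), set as the call begins (left out, the last holds). The fingers move at their own pace and stop on an object; "newtons" is the grip in N (left out, the last holds). Time passes only in rows, so rows that repeat a pose let the fingers close. It gives the time, the measured TCP pose, the force and the opening at its end, in the units of the state.
- robot.get_state(): the state, without advancing time (a new reading comes with each control period).
- robot.camera(name): name is "scene" or "top" or "wrist"; returns the picture (420x560x3 uint8, red, green, blue); there is no depth.
- robot.camera_info(name): a dict with "vertical_fov" (degrees; the focal length in pixels is half the picture's height over the tangent of half this angle, whatever the lens; pixels are square), "cx", "cy" (the principal point, pixels), "eye" and "attitude" of the camera in the world; the wrist camera has in their place "hand_eye" (4x4, takes a point from camera to tool coordinates, whose origin is the TCP and whose axes are the tool frame's). Camera axes: x right, y up, looking along -z (the intrinsics and any distortion apply to the point x, -y, -z); pixel columns grow to the right and rows downward; lengths in m; the calibration is good to about 2 mm. A picture is of the moment at which its call begins: read the wrist's pose just before it. camera_info takes no time and is no camera call.
- robot.close_job(): hands the job in, once; it reports no verdict.
The state is a dict: "t": time; "qpos": joint angles; "dq": joint speeds; "tau": joint torques, N m; "eef_pos": TCP position; "ee_rot": TCP orientation; "ft_force": force on the tool from outside, world axes, zero at the start; "wrist_torque": the same for the moment, N m; "opening": finger opening in m.
Only numpy, scipy, OpenCV 4.12 (cv2) and the standard library are available. Lean on these libraries where they do the work, as an engineer would, in place of code of your own. Each camera call takes 0.05 s, during which the arm holds its last target. There are 200 camera calls.

## Working session

There is one attempt and no reset: what is moved stays moved. The work goes in short steps, Python scripts to look and compute and a tool call to move; the robot and the scene stay as the last step left them, time stands still between calls to the robot, and variables do not carry over. Pictures are saved under pics/ and viewed, about 8 in all and at most 12, crops included, and the job is handed in when it is done.

Besides the shell and the picture viewer there is one more tool, called after ">>>" as name([rows], argument=value, ...), one row to a line, values as JSON. send_rows: Moves the arm, as the interface text tells. Shifts and turns lie within -1 to 1; 1 stands for 25 cm of shift or 30 degrees of turn. Its arguments: {"type":"object","properties":{"targets":{"type":"array","items":{"type":"array"}},"hand":{"type":"number"},"newtons":{"type":"number"}},"required":["targets"]}

```bash
mkdir -p pics; ls
python3 - <<'E'
from cell import robot
import cv2
s=robot.get_state(); print(s)
for n in ["scene","top","wrist"]:
    print(n,robot.camera_info(n))
a=[robot.camera(n) for n in ["scene","top","wrist"]]
for n,i in zip(["scene","top","wrist"],a): cv2.imwrite(f"pics/{n}0.png",i[:,:,::-1])
E
```

```text
pics
{'t': 0.0, 'qpos': array([-1.40618511,  0.53718811, -0.00445059,  1.53885746,  0.00260388,
        1.06729611, -0.07119161]), 'dq': array([ 0.0014531 ,  0.00015615,  0.00101152, -0.00127353,  0.00070647,
       -0.00119663, -0.00015746]), 'tau': array([ 8.34543644e-04, -5.70997703e+01,  9.90612879e-01, -2.51590240e+01,
       -5.63545281e-02,  1.81549473e-02,  1.84155379e-04]), 'eef_pos': array([0.14856899, 0.63216307, 0.23783085]), 'ee_rot': array([ 5.88914272e-04,  7.83797286e-01,  6.21016147e-01, -6.42575701e-04]), 'ft_force': array([ 0.71640381,  0.31988021, -0.26448905]), 'wrist_torque': array([ 0.01481037, -0.00374806, -0.01681906]), 'opening': 0.08853117493324625}
scene {'vertical_fov': 54.8555334659127, 'cx': 278.5458404629351, 'cy': 211.4326991419336, 'eye': array([1.13883363, 0.46615732, 0.56811292]), 'attitude': array([0.39281394, 0.225787  , 0.43230522, 0.7796343 ])}
top {'vertical_fov': 49.9584816748518, 'cx': 270.92844550239687, 'cy': 206.85808952729457, 'eye': array([0.21708622, 0.00794652, 1.43672066]), 'attitude': array([-0.6878823 , -0.07631172,  0.08396887,  0.71689866])}
wrist {'vertical_fov': 71.31038996438937, 'cx': 281.5674234332825, 'cy': 211.95225909389336, 'hand_eye': array([[ 9.99999334e-01, -7.82178053e-04, -8.49177857e-04,
        -3.19699554e-04],
       [-9.87119084e-04, -9.60718892e-01, -2.77521594e-01,
        -7.06316598e-02],
       [-5.98749910e-04,  2.77522247e-01, -9.60719024e-01,
        -1.46184767e-01],
       [ 0.00000000e+00,  0.00000000e+00,  0.00000000e+00,
         1.00000000e+00]])}
```

View pics/scene0.png

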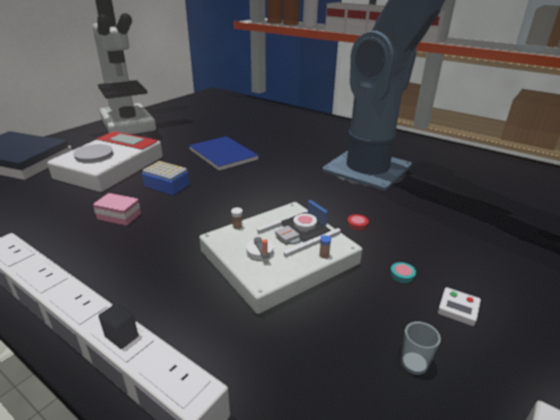

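View pics/top0.png

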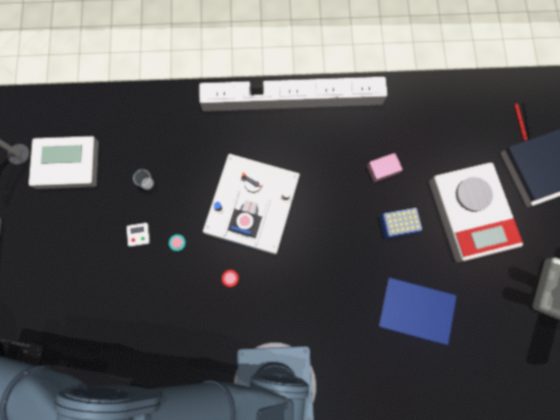

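Scene and top views show the white stage with its tab towards the robot (top view: tab about (241,232), lever near (250,182), stage centre near (252,203)). The arm is clear of it.

```bash
cat > h.py <<'E'
import numpy as np, cv2
from scipy.spatial.transform import Rotation as R
from cell import robot
def rot(q): return R.from_quat([q[1],q[2],q[3],q[0]]).as_matrix()
def cam(n,s=None):
    i=robot.camera_info(n); f=210/np.tan(np.radians(i['vertical_fov']/2))
    if n=='wrist':
        T=np.eye(4);T[:3,:3]=rot(s['ee_rot']);T[:3,3]=s['eef_pos'];T=T@i['hand_eye'];return f,i['cx'],i['cy'],T[:3,3],T[:3,:3]
    return f,i['cx'],i['cy'],np.array(i['eye']),rot(i['attitude'])
def ray(c,p):
    f,cx,cy,e,A=c; d=A@np.array([(p[0]-cx)/f,-(p[1]-cy)/f,-1]); return e,d/np.linalg.norm(d)
def onz(c,p,z):
    e,d=ray(c,p); return e+d*(z-e[2])/d[2]
def proj(c,X):
    f,cx,cy,e,A=c; v=A.T@(np.asarray(X)-e); return np.array([cx-f*v[0]/v[2],cy+f*v[1]/v[2]])
def tri(c1,p1,c2,p2):
    e1,d1=ray(c1,p1);e2,d2=ray(c2,p2)
    t=np.linalg.lstsq(np.c_[d1,-d2],e2-e1,rcond=None)[0];a=e1+t[0]*d1;b=e2+t[1]*d2
    return (a+b)/2,np.linalg.norm(a-b)
def blobs(img,lo,hi,roi,mn=6):
    h=cv2.cvtColor(img,cv2.COLOR_RGB2HSV);m=cv2.inRange(h,np.array(lo),np.array(hi))
    k=np.zeros_like(m);x0,y0,x1,y1=roi;k[y0:y1,x0:x1]=m[y0:y1,x0:x1]
    n,l,st,ce=cv2.connectedComponentsWithStats(k)
    return [(ce[j].round(1),st[j]) for j in range(1,n) if st[j][4]>=mn],k
E
python3 - <<'E'
from h import *
t=cv2.imread('pics/top0.png')[:,:,::-1];s=cv2.imread('pics/scene0.png')[:,:,::-1]
for n,i,roi in [('top',t,(195,145,310,262)),('scene',s,(195,190,370,305))]:
    print(n,'orange',blobs(i,(3,130,90),(18,255,255),roi,4)[0]);print('blue',blobs(i,(105,110,40),(130,255,255),roi)[0])
h=cv2.cvtColor(t,cv2.COLOR_RGB2HSV);m=np.zeros((420,560),np.uint8);m[145:262,195:310]=(t.min(2)>150)[145:262,195:310]*255
c=max(cv2.findContours(m,0,2)[0],key=cv2.contourArea);r=cv2.minAreaRect(cv2.convexHull(c));b=cv2.boxPoints(r)
C=cam('top');P=np.array([onz(C,p,.05) for p in b]);print(P.round(3),P.mean(0),[np.linalg.norm(P[k]-P[k-1]) for k in range(4)])
a=cv2.resize(t[145:262,195:310],None,fx=5,fy=5,interpolation=2);cv2.imwrite('pics/topc.png',a[:,:,::-1])
a=cv2.resize(s[190:305,195:370],None,fx=4.5,fy=4.5,interpolation=2);cv2.imwrite('pics/scc.png',a[:,:,::-1])
E
```

```text
top orange []
blue [(array([217.4, 205.4]), array([215, 202,   6,   7,  32], dtype=int32)), (array([240.4, 230. ]), array([231, 226,  20,   9,  63], dtype=int32))]
scene orange [(array([264.3, 241.1]), array([263, 240,   4,   3,   9], dtype=int32))]
blue [(array([317.4, 206.1]), array([308, 200,  19,  13,  80], dtype=int32)), (array([325.3, 239. ]), array([321, 236,  10,   8,  63], dtype=int32))]
[[ 0.466  0.203  0.05 ]
 [ 0.727  0.126  0.05 ]
 [ 0.644 -0.11   0.05 ]
 [ 0.389 -0.023  0.05 ]] [0.55662533 0.04894694 0.05      ] [np.float64(0.2393079201479658), np.float64(0.27212941560519305), np.float64(0.2495215117944147), np.float64(0.26917905499256606)]
```

View pics/topc.png

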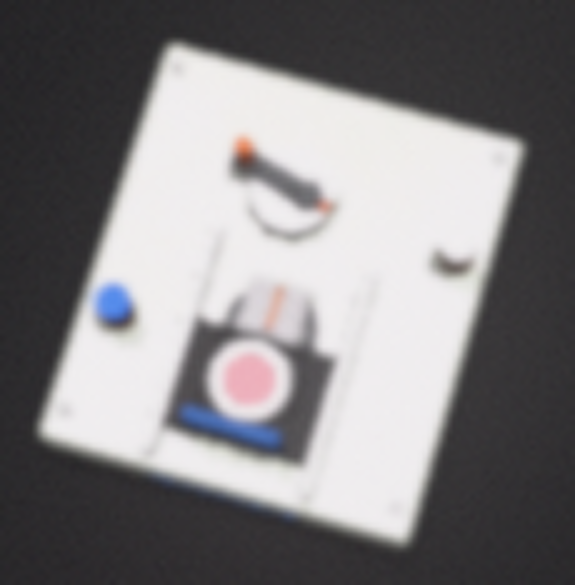

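View pics/scc.png

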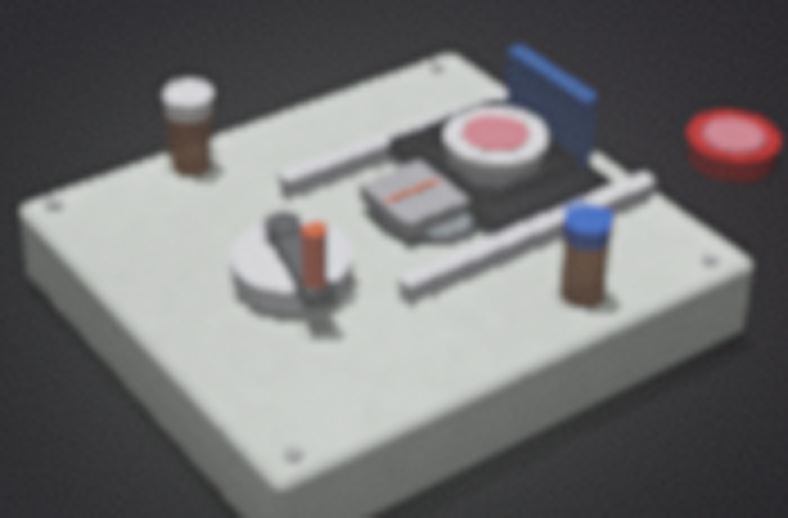

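The lever points roughly to stage +y, slightly forward, so the cam is at about -1.8 rad. I'll push the peg clockwise. In the top crop the peg top is at about (243.4,174) full-frame, and in the scene view at about (264.6,240.4).

Run:
```python
from h import *
T=cam('top');S=cam('scene')
u=lambda p:np.array(p)/5+[195,145]-.4
v=lambda p:np.array(p)/4.5+[195,190]-.4
for n,a,b in [('peg',(244,146),(314,228)),('tabL',(186,409),(594,97)),('tabR',(281,435),(517,48)),('blue vial',(114,298),(588,218)),('FL',(172,42),(278,490)),('FR',(525,143),(22,208)),('BL',(38,435),(752,262)),('BR',(408,545),(452,54))]:
    X,e=tri(T,u(a),S,v(b)); print(n,X.round(4),round(e,4), 'z-plane top',onz(T,u(a),X[2]).round(3))
P=[onz(T,u(p),.05)[:2] for p in [(172,42),(525,143),(408,545),(38,435)]]
Q=[onz(S,v(p),.05)[:2] for p in [(278,490),(22,208),(452,54),(752,262)]]
M=np.array([[135,120],[135,-120],[-135,-120],[-135,120]])/1000
for W in (P,Q):
    W=np.array(W);c=W.mean(0);H=M.T@(W-c);a=np.arctan2(H[0,1]-H[1,0],H[0,0]+H[1,1]);r=np.array([[np.cos(a),-np.sin(a)],[np.sin(a),np.cos(a)]])
    print(c.round(4),np.degrees(a).round(2),((W-c)@r-M).round(4).tolist())
```

```text
peg [0.632  0.068  0.1052] 0.0018 z-plane top [0.632 0.067 0.105]
tabL [0.4674 0.1093 0.107 ] 0.0062 z-plane top [0.469 0.107 0.107]
tabR [0.4491 0.0532 0.1065] 0.0068 z-plane top [0.451 0.05  0.107]
blue vial [0.541  0.1516 0.0949] 0.0039 z-plane top [0.542 0.15  0.095]
FL [0.7214 0.1167 0.0478] 0.0049 z-plane top [0.723 0.115 0.048]
FR [ 0.6433 -0.1088  0.0476] 0.0055 z-plane top [ 0.645 -0.111  0.048]
BL [0.4668 0.2038 0.0494] 0.0009 z-plane top [0.467 0.203 0.049]
BR [ 0.3884 -0.0229  0.0476] 0.0027 z-plane top [ 0.389 -0.024  0.048]
[0.5555 0.0457] -18.97 [[0.0001, -0.0009], [-0.0, 0.0009], [-0.0, -0.0002], [-0.0, 0.0001]]
[0.5563 0.0505] -18.59 [[-0.0002, -0.001], [-0.0023, 0.0023], [0.0008, 0.0011], [0.0016, -0.0024]]
```

>>> send_rows([
  [[-0.2,0.2,-0.02],[0,0,0]],
  [[-0.4,0.4,-0.03],[0,0,0]],
  [[-0.6,0.6,-0.04],[0,0,0.05]],
  [[-0.75,0.8,-0.05],[0,0,0.1]],
  [[-0.95,1.0,-0.05],[0,0,0.19]],
  [[-0.95,1.0,-0.05],[0,0,0.19]],
  [[-0.95,1.0,-0.05],[0,0,0.19]],
], hand=0)

```text
t: 1.02
eef_pos: [0.3392, 0.3415, 0.2509]
ee_rot: [0.001, 0.815, 0.579, -0.001]
ft_force: [-0.3, 0.5, 0.2]
opening: 0.0204
```

>>> send_rows([
  [[-0.2,0.24,0],[0,0,0]],
  [[-0.4,0.5,0],[0,0,0]],
  [[-0.6,0.75,0],[0,0,0]],
  [[-0.82,1.0,0],[0,0,0]],
  [[-0.82,1.0,0],[0,0,0]],
  [[-0.82,1.0,0],[0,0,0]],
  [[-0.82,1.0,0],[0,0,0]],
  [[-0.82,1.0,0],[0,0,0]],
])

```text
t: 2.02
eef_pos: [0.507, 0.0682, 0.2512]
ee_rot: [0.0, 0.814, 0.581, -0.001]
ft_force: [-0.5, -0.3, 0.2]
opening: 0.0004
```

Run:
```python
from h import *
s=robot.get_state();w=robot.camera('wrist');cv2.imwrite('pics/w1.png',w[:,:,::-1])
print(s['eef_pos'],s['ee_rot'],s['opening']);C=cam('wrist',s)
np.save('w1.npy',np.r_[s['eef_pos'],s['ee_rot']])
for n,lo,hi in [('orange',(3,130,90),(18,255,255)),('blue',(105,110,40),(130,255,255))]:
    print(n,blobs(w,lo,hi,(0,0,560,420),20)[0])
for n,X in [('peg',(.632,.068,.106)),('tab',(.4538,.0813,.105)),('axis',(.6075,.0287,.07))]: print(n,proj(C,X))
```

```text
[0.50702244 0.0681867  0.25122751] [ 2.37524419e-04  8.14162107e-01  5.80637206e-01 -6.64333144e-04] 0.0004069250759163667
orange []
blue [(array([278.4, 148.7]), array([249, 144,  61,  10, 496], dtype=int32)), (array([367.9, 200.4]), array([358, 191,  21,  20, 327], dtype=int32))]
peg [317.33440445 300.62916764]
tab [276.75404604 144.56126307]
axis [277.95160049 276.82962896]
```

View pics/w1.png

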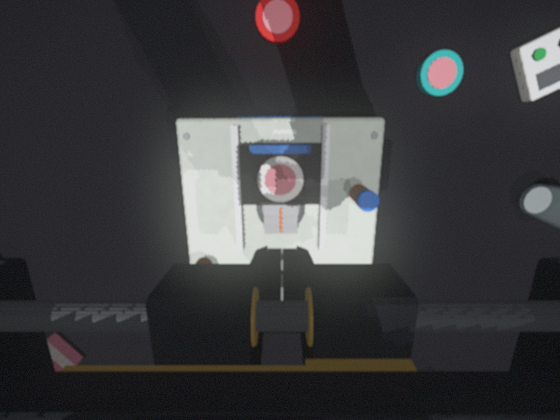

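The wrist view confirms stage yaw ≈ -19° and the tab (rear top edge about (278,145), within 2 px of prediction). The fingers hide the peg. I'll move above its push side.

>>> send_rows([
  [[0.08,0.13,0],[0,0,0.33]],
  [[0.16,0.27,0],[0,0,0.66]],
  [[0.24,0.4,0],[0,0,1.0]],
  [[0.24,0.4,0],[0,0,1.0]],
  [[0.24,0.4,0],[0,0,1.0]],
])

```text
t: 2.7
eef_pos: [0.62, 0.0932, 0.2509]
ee_rot: [0.0, 0.936, 0.352, -0.001]
ft_force: [-0.6, 0.7, -0.5]
opening: 0.0002
```

>>> send_rows([
  [[0,0,0],[0,0,0.33]],
  [[0,0,0],[0,0,0.67]],
  [[0,0,0],[0,0,0.67]],
  [[0,0,0],[0,0,0.67]],
])

```text
t: 3.2
eef_pos: [0.6193, 0.0933, 0.2511]
ee_rot: [0.0, 0.983, 0.185, -0.001]
ft_force: [0.1, -0.6, -0.4]
opening: 0.0003
```

Run:
```python
from h import *
s=robot.get_state();w=robot.camera('wrist');sc=robot.camera('scene')
cv2.imwrite('pics/w2.png',np.hstack([w,cv2.resize(sc[150:320,190:360],(420,420))])[:,::1,::-1][:, :980]);A=rot(s['ee_rot']);p=s['eef_pos']
im=cv2.imread('pics/w2.png');cv2.imwrite('pics/w2.png',cv2.resize(im,(798,342)))
print(p,A.round(3).tolist(),np.degrees(np.arctan2(A[1,1],A[0,1])))
ax=np.array([.6075,.0287]);n=A[:2,1]
print('entry',(A.T@np.r_[np.array([.632,.068])-.027*n-p[:2],.085-p[2]]/.25).round(3))
p0=np.array([.632,.068])-.027*n
for ph in [76.8,65,50,35,20,10,0,-5]:
    a=np.radians(ph-18.9);f=ax+.046*np.array([np.cos(a),np.sin(a)])-.015*n
    print(ph,f.round(4),(A.T@np.r_[f-p0,0]/.25).round(3))
```

```text
[0.61933456 0.09332776 0.2510555 ] [[0.932, 0.363, -0.002], [0.363, -0.932, -0.001], [-0.002, -0.0, -1.0]] -68.68684709196619
entry [0.012 0.005 0.664]
76.8 [0.6265 0.0816] [-0.001  0.049 -0.   ]
65 [0.6339 0.0758] [ 0.019  0.082 -0.   ]
50 [0.6414 0.0664] [ 0.033  0.128 -0.   ]
35 [0.6462 0.0554] [ 0.035  0.176 -0.   ]
20 [0.648  0.0436] [ 0.024  0.222 -0.   ]
10 [0.6475 0.0356] [ 0.011  0.251 -0.   ]
0 [0.6456 0.0278] [-0.008  0.278 -0.   ]
-5 [0.6441 0.024 ] [-0.019  0.289 -0.   ]
```

View pics/w2.png

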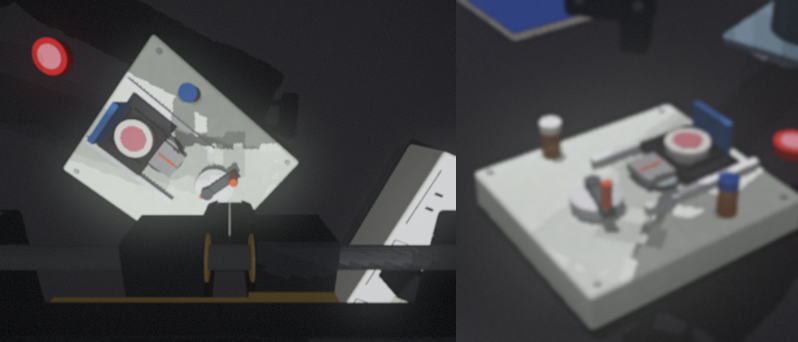

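The wrist view now shows the peg top at about (287,224) full-frame. I'll check that against the estimate.

Run:
```python
from h import *
s=robot.get_state();w=robot.camera('wrist');C=cam('wrist',s)
b,_=blobs(w,(3,120,80),(18,255,255),(250,190,320,250),10);print(b);print(proj(C,(.632,.068,.106)),proj(C,(.632,.068,.076)))
for c,_ in b: print(onz(C,c,.106),tri(C,c,cam('top'),(243.4,173.8)),tri(C,c,cam('scene'),(264.4,240.3)))
```

```text
[(array([286. , 223.2]), array([281, 219,  10,  10,  71], dtype=int32))]
[283.48554954 225.47493391] [283.35949527 217.0797692 ]
[0.63353639 0.0712951  0.106     ] (array([0.63525872, 0.06788426, 0.0952825 ]), np.float64(0.0006576946310694315)) (array([0.63363169, 0.07109036, 0.10695106]), np.float64(0.0010255462509704656))
```

Peg confirmed at about (0.633, 0.070, 0.106). Descending beside it.

>>> send_rows([
  [[0.01,0,0.15],[0,0,0]],
  [[0.01,0,0.3],[0,0,0]],
  [[0.01,0,0.45],[0,0,0]],
  [[0.01,0,0.55],[0,0,0]],
  [[0.01,0,0.62],[0,0,0]],
  [[0.01,0,0.66],[0,0,0]],
  [[0.01,0,0.66],[0,0,0]],
  [[0.01,0,0.66],[0,0,0]],
])

```text
t: 4.35
eef_pos: [0.6225, 0.094, 0.0869]
ee_rot: [0.0, 0.983, 0.184, -0.0]
ft_force: [-0.0, 0.2, 0.4]
opening: 0.0002
```

>>> send_rows([
  [[0,0.025,0],[0,0,0]],
  [[0,0.05,0],[0,0,0]],
  [[0.015,0.075,0],[0,0,0]],
  [[0.02,0.09,0],[0,0,0]],
  [[0.03,0.11,0],[0,0,0]],
  [[0.033,0.13,0],[0,0,0]],
  [[0.035,0.15,0],[0,0,0]],
  [[0.035,0.175,0],[0,0,0]],
  [[0.035,0.175,0],[0,0,0]],
])

```text
t: 5.48
eef_pos: [0.6473, 0.0568, 0.0874]
ee_rot: [-0.0, 0.983, 0.184, 0.001]
ft_force: [0.6, 2.4, 0.2]
opening: 0.0004
```

```bash
cat > chk.py <<'E'
from h import *
import sys
s=robot.get_state();w=robot.camera('wrist');sc=robot.camera('scene');tp=robot.camera('top')
print(s['eef_pos'],s['ft_force'])
cv2.imwrite(sys.argv[1],np.hstack([cv2.resize(w,(400,300)),cv2.resize(sc[170:320,190:390],(400,300))])[:,:,::-1])
ax=np.array([.6075,.0287])
for n,i,C,roi in [('w',w,cam('wrist',s),(150,100,450,420)),('s',sc,cam('scene'),(235,225,300,275)),('t',tp,cam('top'),(235,160,275,200))]:
    for c,st in blobs(i,(3,110,70),(18,255,255),roi,4)[0]:
        X=onz(C,c,.100);d=X[:2]-ax;print(n,c,st,X.round(4),'r',np.linalg.norm(d).round(4),'phi',(np.degrees(np.arctan2(d[1],d[0]))+18.9).round(1))
E
python3 chk.py pics/c1.png
```

```text
[0.64725182 0.05681548 0.08741998] [0.55629245 2.3667603  0.19134761]
w [188.3 259.9] [185 257   8   7  46] [0.6018 0.047  0.1   ] r 0.0192 phi 126.3
w [281.5 298. ] [281 297   2   3   6] [0.6529 0.0437 0.1   ] r 0.0478 phi 37.1
s [247.3 250.9] [246 249   4   4  12] [0.6729 0.0598 0.1   ] r 0.0724 phi 44.3
```

The peg is following the finger (lever at about 37° from stage +x, as planned). Continuing to the low point.

>>> send_rows([
  [[-0.004,0.025,0],[0,0,0]],
  [[-0.01,0.05,0],[0,0,0]],
  [[-0.02,0.07,0],[0,0,0]],
  [[-0.03,0.09,0],[0,0,0]],
  [[-0.043,0.106,0],[0,0,0]],
  [[-0.046,0.11,0],[0,0,0]],
  [[-0.046,0.11,0],[0,0,0]],
])

```text
t: 6.5
eef_pos: [0.6455, 0.0261, 0.087]
ee_rot: [0.0, 0.983, 0.184, -0.0]
ft_force: [1.1, 0.8, -0.5]
opening: 0.0007
```

```bash
python3 chk.py pics/c2.png
```

```text
[0.64547392 0.02607832 0.08701771] [ 1.1152179   0.82782228 -0.48529906]
w [211.6 206.1] [207 202  11  10  88] [0.6026 0.0471 0.1   ] r 0.0191 phi 123.9
w [281.5 298.5] [281 298   2   2   4] [0.6511 0.0129 0.1   ] r 0.0464 phi -1.0
s [236.6 245.2] [235 244   4   3   8] [0.6714 0.0315 0.1   ] r 0.0639 phi 21.4
```

View pics/c2.png

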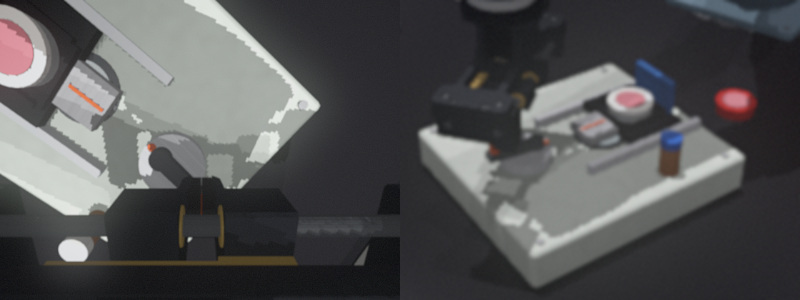

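Wrist view: the lever points away from the carriage and the orange dot faces the nose. Backing off, lifting, then verifying from a clear view.

>>> send_rows([
  [[0,-0.06,0],[0,0,0]],
  [[0,-0.12,0],[0,0,0]],
  [[0,-0.12,-0.2],[0,0,0]],
  [[0,-0.12,-0.4],[0,0,0]],
  [[0,-0.2,-0.6],[0,0,0]],
  [[0,-0.3,-0.66],[0,0,0]],
  [[0,-0.3,-0.66],[0,0,0]],
  [[0,-0.3,-0.66],[0,0,0]],
])

```text
t: 7.65
eef_pos: [0.6178, 0.0956, 0.2508]
ee_rot: [0.001, 0.983, 0.184, -0.001]
ft_force: [-0.2, -0.2, -0.3]
opening: 0.0007
```

```bash
python3 chk.py pics/c3.png
python3 - <<'E'
from h import *
s=robot.get_state();w=robot.camera('wrist');C=cam('wrist',s);ax=np.array([.6075,.0287])
for c,st in blobs(w,(3,110,70),(18,255,255),(100,50,450,420),10)[0]:
  for z in (.068,.106):
    d=onz(C,c,z)[:2]-ax;print(c,z,np.linalg.norm(d),np.degrees(np.arctan2(d[1],d[0]))+18.9)
E
```

```text
[0.61784785 0.09561216 0.25080531] [-0.17580827 -0.21313853 -0.31310347]
w [205.3 198.6] [196 191  20  16  39] [0.5441 0.0663 0.1   ] r 0.0737 phi 168.2
w [248.5 231.2] [247 230   4   4  11] [0.5981 0.0486 0.1   ] r 0.022 phi 134.1
w [281.7 278.3] [280 274   4   9  27] [0.6519 0.0089 0.1   ] r 0.0486 phi -5.1
s [236.7 239.1] [235 233   4  14  38] [0.6559 0.0183 0.1   ] r 0.0495 phi 6.8
t [262.4 169.3] [262 168   2   4   7] [0.6463 0.0082 0.1   ] r 0.0439 phi -8.9
[205.6 198.2] 0.068 0.07347704047194833 177.1386363554382
[205.6 198.2] 0.106 0.07344753729931913 166.4480905634155
[248.6 230.6] 0.068 0.011708730819283544 157.51610484831534
[248.6 230.6] 0.106 0.02407223115549538 131.86563499579864
[281.6 277.5] 0.068 0.061906398205103574 -16.722216760460185
[281.6 277.5] 0.106 0.04597557982905106 -2.2283591849796487
```

View pics/c3.png

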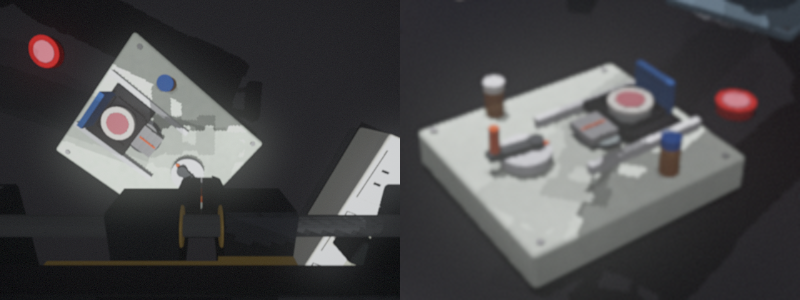

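Cam is at its low point in all three views (lever within about ±9° of stage +x, limit 17°), and the carriage is still back. Next, move behind the tab.

>>> send_rows([
  [[-0.17,-0.06,0],[0,0,-0.33]],
  [[-0.34,-0.12,0],[0,0,-0.66]],
  [[-0.52,-0.18,0],[0,0,-1.0]],
  [[-0.7,-0.25,0],[0,0,-1.0]],
  [[-0.7,-0.25,0],[0,0,-1.0]],
  [[-0.7,-0.25,0],[0,0,-1.0]],
])

```text
t: 8.6
eef_pos: [0.4334, 0.0902, 0.2516]
ee_rot: [0.001, 0.902, 0.431, -0.001]
ft_force: [-0.5, 0.4, 0.1]
opening: 0.0002
```

>>> send_rows([
  [[0,0,0],[0,0,-0.33]],
  [[0,0,0],[0,0,-0.67]],
  [[0,0,0],[0,0,-0.67]],
  [[0,0,0],[0,0,-0.67]],
])

```text
t: 9.1
eef_pos: [0.4341, 0.09, 0.2515]
ee_rot: [0.001, 0.815, 0.58, -0.001]
ft_force: [0.4, -0.4, -0.1]
opening: 0.0004
```

Run:
```python
from h import *
s=robot.get_state();A=rot(s['ee_rot']);p=s['eef_pos'];print(p,np.degrees(np.arctan2(A[1,1],A[0,1])))
a=np.radians(-18.9);ex=np.array([np.cos(a),np.sin(a)]);ey=np.array([-ex[1],ex[0]])
for x in (-.1315,-.1165,-.0765): print(x,(A.T@np.r_[np.array([.5555,.0465])+x*ex+.001*ey-p[:2],.085-p[2]]/.25).round(3))
```

```text
[0.43409329 0.08997382 0.25149095] -19.089726870292214
-0.1315 [-0.002 -0.01   0.666]
-0.1165 [-0.001  0.05   0.666]
-0.0765 [-0.001  0.21   0.666]
```

>>> send_rows([
  [[0,-0.02,0.15],[0,0,0]],
  [[0,-0.02,0.3],[0,0,0]],
  [[0,-0.02,0.45],[0,0,0]],
  [[0,-0.02,0.55],[0,0,0]],
  [[0,-0.02,0.62],[0,0,0]],
  [[0,-0.02,0.66],[0,0,0]],
  [[0,-0.02,0.66],[0,0,0]],
  [[0,-0.02,0.66],[0,0,0]],
])

```text
t: 10.1
eef_pos: [0.4297, 0.0914, 0.087]
ee_rot: [0.001, 0.815, 0.58, -0.001]
ft_force: [-0.3, 0.4, 0.1]
opening: 0.0005
```

```bash
python3 chk.py pics/c4.png
```

```text
[0.42973045 0.09136522 0.08704116] [-0.30080702  0.38215396  0.11564114]
w [309.  318.5] [309 316   1   6   6] [0.4596 0.0963 0.1   ] r 0.1627 phi 174.3
w [309.8 335.8] [306 321   8  26 114] [0.4701 0.0935 0.1   ] r 0.1519 phi 173.7
w [253.5 335.9] [250 323   8  24 106] [0.4602 0.0647 0.1   ] r 0.1516 phi 185.2
w [309.2 324.2] [309 323   2   3   4] [0.463  0.0954 0.1   ] r 0.1592 phi 174.1
w [422.  356.8] [410 336  32  35 509] [0.5034 0.1479 0.1   ] r 0.1583 phi 150.0
w [291.1 366.5] [231 358 109  14 670] [0.4861 0.0775 0.1   ] r 0.1308 phi 177.0
s [236.6 238.8] [235 233   4  13  34] [0.6553 0.0175 0.1   ] r 0.0491 phi 5.7
t [262.4 169.2] [262 168   2   3   5] [0.6466 0.0082 0.1   ] r 0.0442 phi -8.7
```

View pics/c4.png

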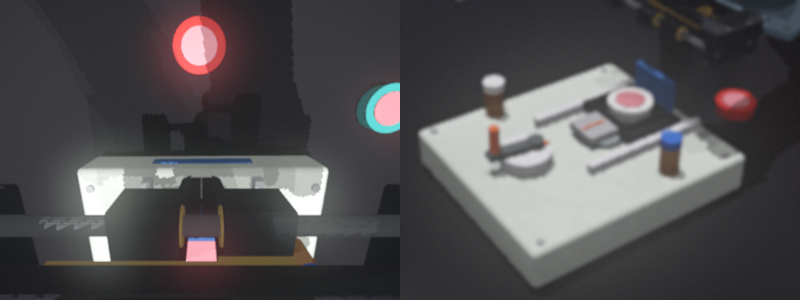

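Fingers are behind the tab, nothing touched. Pushing slowly.

>>> send_rows([
  [[0,0.02,0],[0,0,0]],
  [[0,0.04,0],[0,0,0]],
  [[0,0.06,0],[0,0,0]],
  [[0,0.075,0],[0,0,0]],
  [[0,0.09,0],[0,0,0]],
  [[0,0.105,0],[0,0,0]],
  [[0,0.12,0],[0,0,0]],
  [[0,0.135,0],[0,0,0]],
  [[0,0.15,0],[0,0,0]],
  [[0,0.165,0],[0,0,0]],
  [[0,0.18,0],[0,0,0]],
  [[0,0.195,0],[0,0,0]],
])

```text
t: 11.75
eef_pos: [0.4759, 0.0754, 0.0871]
ee_rot: [0.001, 0.815, 0.58, -0.0]
ft_force: [-0.4, 0.7, -2.3]
opening: 0.0005
```

>>> send_rows([
  [[0,0.015,0],[0,0,0]],
  [[0,0.025,0],[0,0,0]],
  [[0,0.03,0],[0,0,0]],
  [[0,0.03,0],[0,0,0]],
])

```text
t: 12.25
eef_pos: [0.4817, 0.0733, 0.087]
ee_rot: [-0.0, 0.814, 0.58, -0.002]
ft_force: [-4.5, 1.8, 3.6]
opening: 0.0004
```

>>> send_rows([
  [[0,0.01,0],[0,0,0]],
  [[0,0.02,0],[0,0,0]],
  [[0,0.02,0],[0,0,0]],
  [[0,0.02,0],[0,0,0]],
])

```text
t: 12.75
eef_pos: [0.4817, 0.0732, 0.0864]
ee_rot: [-0.004, 0.814, 0.581, -0.005]
ft_force: [-13.2, 6.4, 11.1]
opening: 0.0007
```

Hard stop reached (force ~15 N, no motion). Back off and check.

>>> send_rows([
  [[0,-0.04,0],[0,0,0]],
  [[0,-0.1,0],[0,0,0]],
  [[0,-0.1,0],[0,0,0]],
  [[0,-0.1,-0.2],[0,0,0]],
  [[0,-0.1,-0.4],[0,0,0]],
  [[0,-0.1,-0.66],[0,0,0]],
  [[0,-0.1,-0.66],[0,0,0]],
  [[0,-0.1,-0.66],[0,0,0]],
  [[0,-0.1,-0.66],[0,0,0]],
])

```text
t: 13.88
eef_pos: [0.4593, 0.081, 0.2503]
ee_rot: [-0.004, 0.814, 0.581, -0.006]
ft_force: [-0.6, -1.1, -1.2]
opening: 0.0005
```

```bash
python3 chk.py pics/c5a.png
python3 - <<'E'
from h import *
s=robot.get_state();w=robot.camera('wrist');C=cam('wrist',s)
a=np.radians(-18.9);ex=np.array([np.cos(a),np.sin(a)])
sx=lambda X:((X[:2]-[.5555,.0465])@ex,(X[:2]-[.5555,.0465])@[-ex[1],ex[0]])
w1=cv2.imread('pics/w1.png')[:,:,::-1];d=np.load('w1.npy');C1=cam('wrist',{'eef_pos':d[:3],'ee_rot':d[3:]})
for n,i,c in [('before',w1,C1),('now',w,C)]:
    for ce,st in blobs(i,(105,110,40),(130,255,255),(150,80,340,420),100)[0]:
        print(n,ce,st,'top edge centre row',[sx(onz(c,(ce[0],r),.105)) for r in (st[1]-.5,st[1]+st[3]-.5)])
sc=robot.camera('scene');t0=cv2.imread('pics/scene0.png')[:,:,::-1]
C=cam('scene')
for n,i in (('before',t0),('now',sc)):
    h=cv2.cvtColor(i,cv2.COLOR_RGB2HSV);pk=blobs(i,(165,60,120),(180,255,255),(270,190,340,250),10)[0]+blobs(i,(0,60,120),(4,255,255),(270,190,340,250),10)[0]
    print(n,[(c,sx(onz(C,c,.081))) for c,_ in pk])
tp=robot.camera('top')
cv2.imwrite('pics/c5.png',np.hstack([cv2.resize(sc[190:305,215:370],(404,300),interpolation=2),cv2.resize(tp[145:262,195:310],(295,300),interpolation=2)])[:,:,::-1])
E
```

```text
[0.4592716  0.08097747 0.25033916] [-0.64163247 -1.11408017 -1.17208893]
w [279.1 357.2] [274 346  11  21 182] [0.6441 0.0136 0.1   ] r 0.0396 phi -3.5
s [236.6 238.8] [235 233   4  13  34] [0.6553 0.0175 0.1   ] r 0.0491 phi 5.7
t [262.3 169.5] [262 168   2   4   6] [0.6457 0.0086 0.1   ] r 0.0432 phi -8.9
before [278.4 148.7] [249 144  61  10 496] top edge centre row [(np.float64(-0.1084978045802251), np.float64(0.001585126836995093)), (np.float64(-0.09891212325554244), np.float64(0.0015476392415295867))]
now [284.4 236. ] [256 233  56   8 374] top edge centre row [(np.float64(-0.06777468836788585), np.float64(0.003796570291964374)), (np.float64(-0.058761115722531), np.float64(0.0038186221025757975))]
before [(array([304.8, 219.1]), (np.float64(-0.07255992042675134), np.float64(0.0005361275347431976)))]
now [(array([290.3, 224.9]), (np.float64(-0.031783880710918484), np.float64(0.0013358492954477922)))]
```

View pics/c5.png

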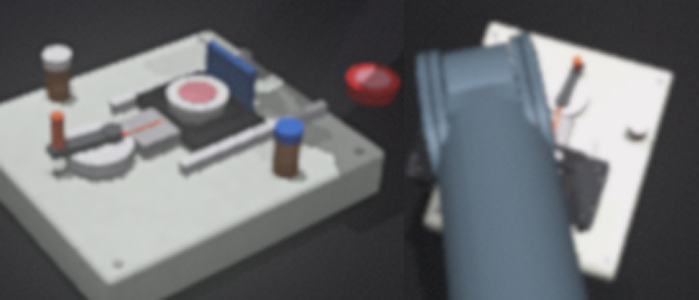

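Tab and dish have both moved about 40.7 mm forward, so the carriage is home. The nose sits against the cam's low side, the dish lies flat, the vials stand, and the arm is clear. Handing in.

```bash
python3 -c "
from cell import robot
print(robot.close_job())"
```

```text
the job is handed in; nothing more can be done
None
```

The job is handed in: the cam is at its low point, the carriage is fully home, and the dish is still in its nest. `close_job()` gives no verdict, so this rests on my own checks.

- **What I did:** I pushed the orange peg clockwise with the shut fingers, from about 77° to about 0° from the stage's +x axis. After backing off I checked the cam, then pushed the blue tab forward until it hit a hard stop at roughly 15 N. I then lifted clear at 13.9 s of the 54 s allowed.
- **Carriage and dish:** the tab moved 40.7 mm (wrist camera) and the dish 40.8 mm (scene camera), against 40 mm expected. In the last picture the dish looks flat in its nest.
- **Bystanders:** both vials stand as before in the last picture. I did not re-measure the items on the bench.
- **Where the checks disagreed:** the three cameras put the lever at -3.5°, +5.7° and -8.9°. All are within the 17° tolerance, and the spread is probably because each view sees only part of the peg. The finger position at the stop suggested about 38 mm of travel if the fingers are 18 mm thick, but I trusted the camera measurements instead.

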